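# Take the tea brewer apart for washing

### The job

Take the steel tea brewer apart for washing: swing its locking bail all the way down to either side, lift off the lid and put it in the empty wooden tray that stands by itself on the worktop, and only then draw the infuser basket straight up out of the pot and stand it in the tray beside the lid. Both must sit flat on the floor of the tray, the lid with its knob up and the basket upright; set them down gently, do not drop them. Leave the pot standing where it is and do not disturb the jars, tins, cup and glass; mind the coffee machine on the left and the wall cabinet overhead at the back.

Things in the scene. Friction and masses are not known exactly. Their poses are not given: they have to be found in the camera images.
- pot: steel brewer pot, loose, 0.9 kg, 82 mm across, 90 mm high, open top (bore 74 mm), with a bead 98 mm across, its top 84 mm up. Origin: centre of underside; z up. The bail's pivots are on its +x and -x sides, 60 mm up; yaw within 0.6 rad of 0 at the start.
- bail (a joint): angle of the wire bail, an arch 120 mm wide pivoted on the pot (pivot line = pot's x axis, 60 mm up). 0 = upright over the lid, locking it on (starts within 0.15); + swings its top bar to the pot's -y side, - to +y; stops at +-1.75, just below level. Turns easily; stays if left near upright, drops to the stop by itself once well over.
- bail_bar (a point): centre of the bail's top bar, a round bar 8 mm thick along the pot's x axis, straight for 80 mm, 112 mm from the pivot line; 17 mm above the top of the lid's knob when upright.
- lid: steel domed cap, 0.16 kg, 95 mm across, 71 mm high. Origin: centre of its skirt's lower edge; z up through the knob. Round black knob on top, 26 mm across, from 43 to 71 mm above the origin. Hollow below. On the brewer the skirt rests on the pot's bead, lid origin 84 mm above the pot's, and it covers the basket's handle.
- basket: steel infuser basket, 0.22 kg. Origin: centre of underside; z up. Body 68 mm across; flange 84 mm across, 70 to 74 mm up, hangs on the pot's rim (origin then 20 mm above the pot's, 3 mm clearance all round, 70 mm deep). Handle: flat-sided bar over the mouth along the basket's x, 50 mm long, 10 mm wide in y, 86 to 98 mm up. Yaw within 0.9 rad of 0.
- tray: empty oak tray, loose, 0.9 kg, 131 mm in x, 300 mm in y, walls 68 mm high, 6 mm thick. Inside 118 x 288 mm (centre at x = +1 mm); floor 8 mm above the origin. Origin: centre of underside, z up; yaw within 0.15 rad of 0. Stands left or right, the brewer on the other side. Room for lid and basket at y = +70 and -70 mm, either way round.
- jam_jar: dark preserve jar with gold lid, 68 mm across, 88 mm high (bystander; origin: centre of underside)
- spice_jar: spice jar with red cap, 45 mm across, 106 mm high (bystander; origin: centre of underside)
- round_tin: round pink tea tin with dark pink lid, 69 mm across, 118 mm high (bystander; origin: centre of underside)
- square_tin: cream rectangular tea tin, 67x97 mm, 108 mm high (bystander; origin: centre of underside)
- cup: small white cup with blue pattern and no handle, 50 mm across, 52 mm high (bystander; origin: centre of underside)
- glass: small clear tasting glass, 54 mm across, 74 mm high (bystander; origin: centre of underside)
Not all that is in view belongs to the job. What is shaped like the lid but purple is not meant.

How it is judged:
On the way, in this order (a step that is already met when the one before it is completed fails the run):
1. the bail is swung down, at least 1.2 rad to either side ((value of joint bail above 1.2 rad or value of joint bail below -1.2 rad)), for 0.2 s.
2. the lid sits flat in the tray, let go, knob up, while the basket is still in the pot and the bail is down (x of lid in the frame of tray between -0.03 and 0.03 m and y of lid in the frame of tray between -0.115 and 0.115 m and z of lid in the frame of tray between 0 and 0.016 m and angle between lid's own z axis and vertical below 0.15 rad and contact force between the fingers and lid below 0.1 N and (value of joint bail above 1.2 rad or value of joint bail below -1.2 rad) and horizontal distance between basket and pot below 0.01 m and z of basket in the frame of pot below 0.03 m), for 0.2 s.
3. the basket stands in the tray, let go (x of basket in the frame of tray between -0.03 and 0.03 m and y of basket in the frame of tray between -0.115 and 0.115 m and z of basket in the frame of tray between 0 and 0.016 m and angle between basket's own z axis and vertical below 0.15 rad and contact force between the fingers and basket below 0.1 N), for 0.2 s.
At the end, for the whole second after the job is handed in: Lid and basket rest released on the tray's floor, tilted under 0.15 rad, origins within 30 mm of its long middle line, 115 mm of its middle lengthwise and 16 mm above its origin; bail down at least 1.2 rad to one side; pot upright within 60 mm of its start (all of step 3 and (value of joint bail above 1.2 rad or value of joint bail below -1.2 rad) and x of lid in the frame of tray between -0.03 and 0.03 m and y of lid in the frame of tray between -0.115 and 0.115 m and z of lid in the frame of tray between 0 and 0.016 m and angle between lid's own z axis and vertical below 0.15 rad and contact force between the fingers and lid below 0.1 N and linear speed of each of lid, basket, pot below 0.02 m/s and distance of pot from where it was at the start of the episode below 0.06 m and angle between pot's own z axis and vertical below 0.1 rad); the robot touches nothing.
It fails at once if a jar, tin, cup or glass among the bystanders is shifted more than 30 mm or tipped (distance of any of jam_jar, spice_jar, round_tin, square_tin, cup, glass from where it was at the start of the episode above 0.03 m or angle between any of jam_jar, spice_jar, round_tin, square_tin, cup, glass's own z axis and vertical above 0.4 rad).
It fails at once if the pot is tipped more than 0.4 rad (angle between pot's own z axis and vertical above 0.4 rad).
It fails at once if lid or basket is tipped more than 0.9 rad (angle between any of lid, basket's own z axis and vertical above 0.9 rad).
It fails at once if lid or basket is dropped (falls unheld faster than 0.7 m/s, a fall of about 25 mm) ((linear speed of lid above 0.7 m/s and contact force between the fingers and lid below 0.1 N) or (linear speed of basket above 0.7 m/s and contact force between the fingers and basket below 0.1 N)).
It also fails if it takes over 72 s, if anything falls off the work surface, if the arm or the gripper's body presses on something with over 40 N, if the wrist force passes 120 N, or if a joint passes its speed limit or range.

### The arm

A 7-joint arm with a two-finger parallel gripper is mounted at the origin on a cart in front of the work surface, level with it; the furniture and walls round the work are solid. World frame = base frame: x ahead of the robot, y to its left, z up, the work surface at z = 0. Lengths are in m, angles in rad, forces in N, time in s.
With the tool pointing down it reaches from about 0.35 to 0.9 m from the base axis. Payload 8.1 kg.
Tool frame: the origin (TCP) lies where the fingers leave the gripper's body, on its centre line; the fingertips stand 66 mm ahead of it and the grasp point (between the pads) lies 47 mm ahead of it; z points along the fingers, y is the line along which they close (so a half turn about z gives the same grasp; the last joint's range is limited). The gripper opens to 92 mm and grips with 3 to 60 N. Pads are 19 mm wide; open, the fingers measure 130 mm over their backs; the gripper's body (75 mm by 190 mm) begins 47 mm behind the grasp point.
Start: joints at [-1.322, 0.434, 0.025, 1.573, -0.012, 1.134, -0.075], TCP at [0.215, 0.587, 0.292] pointing down, gripper open.
Joint ranges: [-2.62, 2.62], [-0.44, 2.09], [-1.27, 1.32], [0.08, 2.57], [-1.32, 4.46], [0.12, 2], [-2.74, 2.74]. Speed limits (rad/s): [2.22, 2.22, 3.01, 3.01, 3.14, 3.14, 3.14].

### API

Orientations are given as a rotation vector (axis times angle).
In Python, from cell import arm gives the robot as it stands.
- The arm moves only by the tool send_rows, never from a script. Its argument "motion" is text: rows parted by semicolons, each of 7 numbers parted by spaces: the closure, from 0 (fully open) to 1 (shut), then the shift along the world's x, y, z in m, then the turn, a rotation vector about the world's x, y, z in degrees. A call has 1 to 5 rows; each row shifts and turns the commanded pose from where the row before left it; what a row does not reach is not made up. A row lasts 1/8 s, in which the tool goes at most 62.5 mm and 10.7 degrees, less where a joint would pass 70% of its speed; a pose out of reach is approached as far as the arm can. A call is refused whole if a number of a shift passes 0.0625 or a number of a turn 10.7, either way. A call with a gripper value outside its range is refused whole. The fingers move at their own pace and stop on an object; "force" is the grip in N (left out, the last holds). Time passes only in rows, so rows that do not move let the fingers close. It gives the time, the measured TCP pose, the force, the opening and the grip force at its end, in the units of the state.
- arm.observe(): the state, without advancing time (a new reading comes with each control period).
- arm.get_image(name): name is "scene" or "top" or "wrist"; returns (picture, depth): 384x512x3 uint8, blue, green, red; 384x512 float32, m along the optical axis (not along the pixel's ray), 0 where there is no reading.
- arm.camera_model(name): a dict with "fx", "fy", "cx", "cy" (pixels), "view" (4x4, takes a point from world to camera coordinates). Camera axes: x right, y down, z forward; pixel columns grow to the right and rows downward; lengths in m; the calibration is good to about 2 mm. A picture is of the moment at which its call begins: read the wrist's pose just before it. camera_model takes no time and is no camera call; for the wrist camera it gives the pose at the moment of the call.
- arm.sign_off(): hands the job in; it is judged then, once.
The state is a dict: "clock": time; "joints": joint angles; "dq": joint speeds; "joint_efforts": joint torques, N m; "position": TCP position; "ee_rot": TCP orientation; "force": force on the tool from outside, world axes, zero at the start; "ft_torque": the same for the moment, N m; "width": opening from 0.0 (shut) to 1.0 (fully open); "gripper_force": force on a finger pad.
Only numpy, scipy, OpenCV 4.12 (cv2) and the standard library are available. Lean on these libraries where they do the work, as an engineer would, in place of code of your own. Each camera call takes 0.05 s, during which the arm holds its last target. There are 200 camera calls.

## Working session

There is one attempt and no reset: what is moved stays moved. The work goes in short steps, Python scripts to look and compute and a tool call to move; the robot and the scene stay as the last step left them, time stands still between calls to the robot, and variables do not carry over. Pictures are saved under pics/ and viewed, at most 10 in all, crops included, and the job is handed in when it is done.

Besides the shell and the picture viewer there is one more tool, called as name(argument=value, ...), one argument or row to a line, values as JSON. send_rows: Moves the arm, as the interface text tells. Its arguments: {"type":"object","properties":{"motion":{"type":"string"},"force":{"type":"number"}},"required":["motion"]}

```bash
mkdir -p pics; ls; cat > h.py <<'E'
import numpy as np, cv2
from cell import arm
def cam(n):
    m=arm.camera_model(n); p,d=arm.get_image(n); return p,d,m
def pts(d,m):
    v,u=np.mgrid[:d.shape[0],:d.shape[1]]
    c=np.stack([(u-m['cx'])/m['fx']*d,(v-m['cy'])/m['fy']*d,d,np.ones_like(d)],-1)
    return (c@np.linalg.inv(np.array(m['view'])).T)[...,:3]
def ray(m,u,v,z):
    T=np.linalg.inv(np.array(m['view'])); o=T[:3,3]
    r=T[:3,:3]@np.array([(u-m['cx'])/m['fx'],(v-m['cy'])/m['fy'],1]); return o+r*(z-o[2])/r[2]
E
python3 - <<'E'
from h import *
s=arm.observe(); print(s)
for n in("scene","top"):
    p,d,m=cam(n); np.savez(n+'.npz',p=p,d=d,**{k:np.array(m[k]) for k in('fx','fy','cx','cy','view')})
    cv2.imwrite(f'pics/{n}0.png',p); T=np.linalg.inv(m['view']); print(n,T.round(3),m['fx'],m['cx'],m['cy'])
E
```

```text
pics
{'clock': 0.0, 'joints': array([-1.32158994,  0.43523973,  0.02500775,  1.57408383, -0.01159011,
        1.13397102, -0.07506433]), 'dq': array([ 0.00205748, -0.00089577,  0.0005694 ,  0.00065317, -0.00157423,
        0.0002762 ,  0.0004859 ]), 'joint_efforts': array([-1.18351414e-03, -6.67831779e+01,  9.84234139e-01, -3.14480710e+01,
       -6.06541126e-02,  4.27555607e-02,  2.03461736e-04]), 'position': array([0.21530044, 0.58632672, 0.29144001]), 'ee_rot': array([-5.49846567e-01, -3.09299023e+00,  2.43989105e-03]), 'force': array([-0.14524971, -0.23822254,  0.35349352]), 'ft_torque': array([0.0113636 , 0.00679729, 0.00420101]), 'gripper_force': 0.0, 'width': 1.005003570742244}
scene [[ 0.662 -0.488  0.569 -0.139]
 [-0.749 -0.442  0.494 -0.539]
 [ 0.01  -0.753 -0.658  0.917]
 [ 0.     0.     0.     1.   ]] 398.159361688284 260.5640121331885 191.23711583457367
top [[-0.062 -0.974  0.216  0.276]
 [-0.998  0.062 -0.008  0.044]
 [-0.006 -0.216 -0.976  1.323]
 [ 0.     0.     0.     1.   ]] 375.5822307550042 257.70878998774214 195.88294682007142
```

View pics/scene0.png

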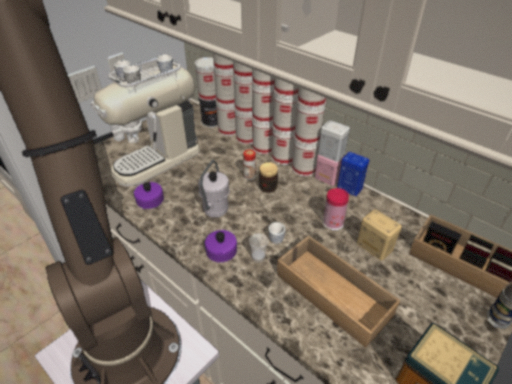

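View pics/top0.png

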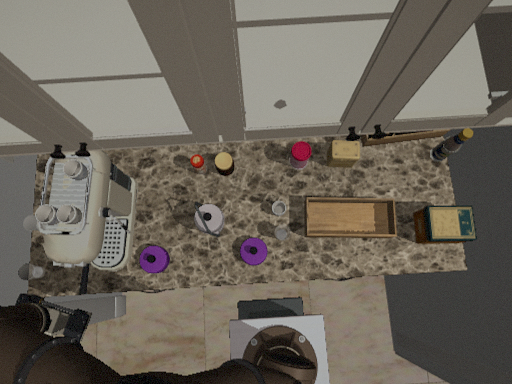

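The scene image shows the brewer at about px (214,190) and the empty tray at (337,288). In the top view the brewer is at (209,219), with the bail as a faint arc to its left and below, and the tray is at (350,217). The purple lids are decoys. The cup (279,208) and glass (281,233) lie between brewer and tray.

```bash
python3 - <<'E'
from h import *
S={}
for n in("scene","top"):
    z=np.load(n+'.npz'); m={k:z[k] for k in('fx','fy','cx','cy','view')}; S[n]=(z['p'],z['d'],m,pts(z['d'],m))
def near(P,x,y,r,lo,hi): return (np.hypot(P[...,0]-x,P[...,1]-y)<r)&(P[...,2]>lo)&(P[...,2]<hi)
P=S['top'][3]
for nm,(u,v) in dict(knob=(208,216),trayfloor=(350,218),cup=(279,208),glass=(281,233),jam=(224,160),spice=(197,161),tin=(301,150),sq=(346,148),pl1=(154,258),pl2=(254,248),mach=(125,240),cab=(200,130)).items(): print(nm,P[v,u].round(3))
k=P[216,208]
for n in S:
    p,d,m,Q=S[n]
    for lo,hi in((.01,.08),(.08,.1),(.1,.125),(.125,.16),(.165,.2)):
        w=near(Q,k[0],k[1],.13,lo,hi); q=Q[w]
        print(n,lo,hi,w.sum(),q.mean(0).round(3) if len(q) else'',q.min(0).round(3) if len(q) else'',q.max(0).round(3) if len(q) else '')
    # dark knob
    w=near(Q,k[0],k[1],.06,.11,.2)&(p.max(-1)<60); v,u=np.where(w); 
    if len(u): print('knob',n,u.mean(),v.mean(),Q[w].mean(0).round(3),ray(m,u.mean(),v.mean(),.145).round(3))
# tray rim: brown pts z .06-.075
for n in S:
    p,d,m,Q=S[n]; t=P[218,350]
    w=near(Q,t[0],t[1],.18,.06,.076); q=Q[w][:,:2].astype(np.float32); print(n,'tray',len(q),cv2.minAreaRect(q),np.median(Q[w][:,2]))
    w=near(Q,t[0],t[1],.04,-.02,.05); print('floor',np.median(Q[w][:,2]))
for n in S:
    p=S[n][0]; c=(208,216) if n=='top' else (212,188)
    a=p[c[1]-40:c[1]+40,c[0]-50:c[0]+50]; cv2.imwrite(f'pics/c_{n}.png',cv2.resize(a,(400,320),interpolation=2))
cv2.imwrite('pics/c.png',np.hstack([cv2.imread('pics/c_scene.png'),cv2.imread('pics/c_top.png')]))
E
```

```text
knob [0.479 0.194 0.16 ]
trayfloor [ 0.467 -0.287  0.008]
cup [ 0.519 -0.04   0.005]
glass [ 0.429 -0.04   0.011]
jam [0.684 0.142 0.086]
spice [0.679 0.232 0.109]
tin [ 0.694 -0.122  0.112]
sq [ 0.694 -0.277  0.105]
pl1 [0.367 0.391 0.06 ]
pl2 [0.378 0.057 0.075]
mach [0.434 0.492 0.051]
cab [0.596 0.152 0.568]
scene 0.01 0.08 357 [0.461 0.17  0.043] [0.389 0.086 0.01 ] [0.511 0.224 0.08 ]
scene 0.08 0.1 149 [0.459 0.171 0.09 ] [0.426 0.15  0.08 ] [0.522 0.224 0.1  ]
scene 0.1 0.125 303 [0.469 0.177 0.117] [0.424 0.15  0.1  ] [0.533 0.242 0.125]
scene 0.125 0.16 341 [0.479 0.196 0.134] [0.422 0.152 0.125] [0.536 0.239 0.16 ]
scene 0.165 0.2 60 [0.473 0.211 0.172] [0.433 0.193 0.165] [0.518 0.23  0.177]
knob scene 212.53846153846155 175.97435897435898 [0.479 0.194 0.149] [0.482 0.197 0.145]
top 0.01 0.08 38 [0.423 0.139 0.046] [0.387 0.083 0.011] [0.472 0.207 0.078]
top 0.08 0.1 48 [0.458 0.178 0.088] [0.427 0.153 0.08 ] [0.535 0.232 0.098]
top 0.1 0.125 301 [0.48  0.195 0.121] [0.425 0.154 0.1  ] [0.534 0.245 0.125]
top 0.125 0.16 342 [0.481 0.199 0.132] [0.423 0.156 0.125] [0.532 0.244 0.16 ]
top 0.165 0.2 75 [0.474 0.213 0.172] [0.431 0.192 0.166] [0.519 0.233 0.177]
knob top 205.44736842105263 216.98684210526315 [0.479 0.204 0.15 ] [0.479 0.204 0.145]
scene tray 1031 ((0.4662453532218933, -0.2751148045063019), (0.3012738823890686, 0.13461457192897797), 85.80715942382812) 0.0665037673711647
floor 0.007843152693934041
top tray 500 ((0.46622979640960693, -0.2753596901893616), (0.30152684450149536, 0.13184458017349243), 85.41205596923828) 0.06676603602502096
floor 0.007500140405484412
```

View pics/c.png

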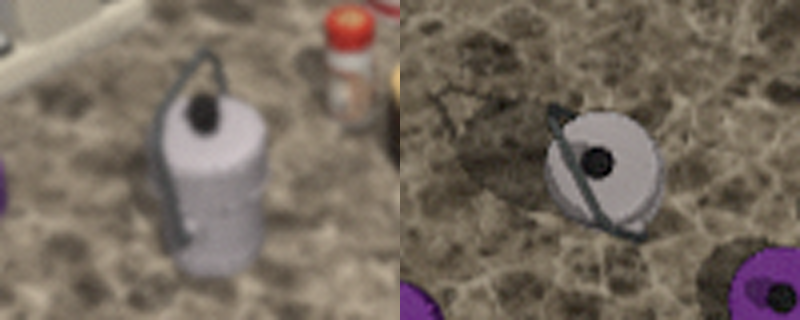

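The left crop (scene) shows the bail bar at the upper left of the knob. In the right crop (top) the bar runs from (555,110) to (605,220), about 24° off world x, leaning slightly to pot +y. I'll move over for a wrist view.

send_rows(
  motion="0 0.02 -0.055 0.01 0 0 3.2;0 0.02 -0.058 0.01 0 0 3.2;0 0.02 -0.058 0.01 0 0 3.2;0 0.02 -0.058 0.01 0 0 3.2;0 0.02 -0.058 0.01 0 0 3.2",
)

```text
clock: 0.72
position: [0.3157, 0.2976, 0.3424]
ee_rot: [-0.111, -3.14, 0.0]
force: [1.3, -0.1, -0.2]
width: 1.0
gripper_force: 0.0
```

send_rows(
  motion="0 0.03 -0.03 0.01 0 0 0;0 0.03 -0.03 0.01 0 0 0;0 0.03 -0.03 0 0 0 0;0 0 0 0 0 0 0;0 0 0 0 0 0 0",
)

```text
clock: 1.35
position: [0.4048, 0.2101, 0.3619]
ee_rot: [-0.114, -3.139, 0.0]
force: [-0.2, 0.4, 0.3]
width: 0.999
gripper_force: 0.0
```

```bash
python3 - <<'E'
from h import *
s=arm.observe(); print(s['position'],s['ee_rot'],s['clock'],s['force'])
p,d,m=cam('wrist'); T=np.linalg.inv(m['view']); print(T.round(3),m['fx'])
cv2.imwrite('pics/w1.png',p); np.savez('w1.npz',p=p,d=d,**{k:np.array(m[k]) for k in('fx','fy','cx','cy','view')})
Q=pts(d,m)
def near(x,y,r,lo,hi): return Q[(np.hypot(Q[...,0]-x,Q[...,1]-y)<r)&(Q[...,2]>lo)&(Q[...,2]<hi)]
for lo,hi in((.02,.07),(.085,.115),(.115,.13),(.152,.16),(.166,.2)):
    q=near(.48,.2,.1,lo,hi)
    if len(q)>5: print(lo,hi,len(q),q.mean(0).round(3),q.min(0).round(3),q.max(0).round(3),[np.round(a,3) for a in cv2.minEnclosingCircle(q[:,:2].astype(np.float32))],cv2.minAreaRect(q[:,:2].astype(np.float32)))
E
```

```text
[0.40483199 0.21008965 0.36190782] [-1.13838205e-01 -3.13863357e+00  2.34488321e-04] 1.35 [-0.24501032  0.39584833  0.3410213 ]
[[ 0.073  0.949  0.308  0.322]
 [ 0.997 -0.069 -0.022  0.216]
 [ 0.     0.309 -0.951  0.455]
 [ 0.     0.     0.     1.   ]] 281.3478537972777
0.02 0.07 280 [0.444 0.204 0.044] [0.426 0.167 0.02 ] [0.468 0.239 0.069] [array([0.452, 0.204]), np.float64(0.039)] ((0.44687819480895996, 0.20461493730545044), (0.07296991348266602, 0.037310656160116196), 85.31810760498047)
0.085 0.115 429 [0.445 0.206 0.1  ] [0.425 0.156 0.085] [0.531 0.249 0.115] [array([0.479, 0.208]), np.float64(0.058)] ((0.47255954146385193, 0.2125730663537979), (0.10627017170190811, 0.06616928428411484), 51.52406692504883)
0.115 0.13 3007 [0.477 0.202 0.126] [0.425 0.155 0.115] [0.529 0.248 0.13 ] [array([0.477, 0.211]), np.float64(0.058)] ((0.4833277761936188, 0.20342686772346497), (0.09780782461166382, 0.09239665418863297), 64.08570098876953)
0.152 0.16 303 [0.474 0.199 0.155] [0.424 0.188 0.152] [0.523 0.237 0.16 ] [array([0.473, 0.213]), np.float64(0.055)] ((0.47827765345573425, 0.20204463601112366), (0.1092030331492424, 0.02932792156934738), 23.40191650390625)
0.166 0.2 515 [0.47  0.213 0.174] [0.432 0.193 0.166] [0.516 0.236 0.177] [array([0.474, 0.217]), np.float64(0.046)] ((0.47451722621917725, 0.2147396355867386), (0.09245950728654861, 0.008393945172429085), 24.053884506225586)
```

View pics/w1.png

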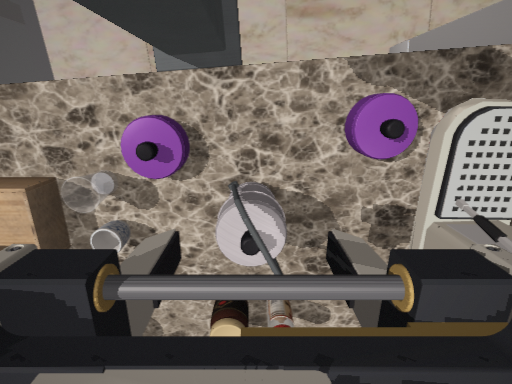

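The wrist view shows the bar across the lid from (235,185) to (280,270), with the knob at (250,243). That gives pot centre ≈ (0.481, 0.201), bail yaw ≈ 24° and bar ≈ (0.4745, 0.2147, 0.172), leaning to +y. I'll turn the closing line along the bar, straddle the knob with the fingers half open, and push to pot +y.

send_rows(
  motion="0.45 0.014 -0.0045 -0.01 0 0 -10.4;0.45 0.014 -0.0045 -0.01 0 0 -10.4;0.45 0.014 -0.0045 -0.01 0 0 -10.4;0.45 0.014 -0.0045 -0.01 0 0 -10.4;0.45 0.014 -0.0045 -0.01 0 0 -10.4",
)

```text
clock: 2.02
position: [0.475, 0.1885, 0.3117]
ee_rot: [-1.483, -2.769, 0.0]
force: [0.3, -0.1, -0.4]
width: 0.558
gripper_force: 0.0
```

send_rows(
  motion="0.45 0.014 -0.0045 -0.01 0 0 -10;0.45 0 0 0 0 0 0;0.45 0 0 0 0 0 0",
)

```text
clock: 2.4
position: [0.4886, 0.1837, 0.3024]
ee_rot: [-1.707, -2.636, 0.0]
force: [-0.1, -0.2, -0.2]
width: 0.549
gripper_force: 0.0
```

```bash
python3 - <<'E'
from h import *
from scipy.spatial.transform import Rotation as R
s=arm.observe(); M=R.from_rotvec(s['ee_rot']).as_matrix(); print(s['position'],M.round(3),np.degrees(np.arctan2(M[1,1],M[0,1])),s['width'],s['clock'],s['joints'].round(2))
p,d,m=cam('wrist'); cv2.imwrite('pics/w2.png',p); print(np.linalg.inv(m['view'])[:3,3])
Q=pts(d,m)
q=Q[(np.hypot(Q[...,0]-.48,Q[...,1]-.2)<.1)&(Q[...,2]>.166)&(Q[...,2]<.185)]
if len(q)>5: print(len(q),q.mean(0),cv2.minAreaRect(q[:,:2].astype(np.float32)))
q=Q[(np.hypot(Q[...,0]-.48,Q[...,1]-.2)<.1)&(Q[...,2]>.117)&(Q[...,2]<.13)]
if len(q)>5: print(len(q),q.mean(0),q.min(0),q.max(0))
E
```

```text
[0.48858724 0.18372208 0.30237534] [[-0.409  0.912 -0.001]
 [ 0.912  0.409  0.   ]
 [ 0.    -0.    -1.   ]] 24.14764668037913 0.5487377781732767 2.4 [-0.77  0.26  0.39  1.83 -0.11  1.07  0.08]
[0.4549729  0.26057279 0.39549415]
1129 [0.47779057 0.21639139 0.17408466] ((0.4776839315891266, 0.2157728523015976), (0.09786587208509445, 0.008314600214362144), 23.722230911254883)
5333 [0.48221651 0.20535444 0.12652348] [0.42680015 0.15653878 0.11702339] [0.53106484 0.24844718 0.12973155]
```

send_rows(
  motion="0.45 0 0 -0.03 0 0 0;0.45 0 0 -0.03 0 0 0;0.45 0 0 -0.03 0 0 0;0.45 0 0 0 0 0 0",
)

```text
clock: 2.95
position: [0.4879, 0.1828, 0.2111]
ee_rot: [-1.71, -2.633, 0.004]
force: [0.0, -0.1, -0.0]
width: 0.549
gripper_force: 0.0
```

send_rows(
  motion="0.45 -0.006 0.0135 0 0 0 0;0.45 -0.006 0.0135 0 0 0 0;0.45 -0.006 0.0135 0 0 0 0;0.45 -0.006 0.0135 0 0 0 0;0.45 -0.006 0.0135 -0.002 0 0 0",
)

```text
clock: 3.58
position: [0.4589, 0.2514, 0.2104]
ee_rot: [1.714, 2.633, 0.001]
force: [-0.7, -0.1, 0.3]
width: 0.551
gripper_force: 0.1
```

send_rows(
  motion="0.45 -0.006 0.0135 -0.006 0 0 0;0.45 -0.006 0.0135 -0.008 0 0 0;0.45 -0.006 0.0135 -0.008 0 0 0;0.45 0 0 0 0 0 0;0.45 0 0 0 0 0 0",
)

```text
clock: 4.2
position: [0.4417, 0.2903, 0.1882]
ee_rot: [1.715, 2.632, -0.001]
force: [0.1, -0.5, -0.2]
width: 0.552
gripper_force: 0.0
```

```bash
python3 - <<'E'
from h import *
s=arm.observe(); print(s['position'],s['clock'])
for n in('top','scene'):
    p,d,m=cam(n); Q=pts(d,m)
    c=cv2.resize(p[170:260,150:270] if n=='top' else p[140:230,150:270],(400,300),interpolation=2); cv2.imwrite(f'pics/c_{n}.png',c)
    q=Q[(np.hypot(Q[...,0]-.48,Q[...,1]-.203)<.06)&(Q[...,2]>.117)&(Q[...,2]<.13)]
    if len(q)>5: print(len(q),q.mean(0),q.min(0),q.max(0))
cv2.imwrite('pics/c2.png',np.hstack([cv2.imread('pics/c_scene.png'),cv2.imread('pics/c_top.png')]))
E
```

```text
[0.44167033 0.29025817 0.18819877] 4.2
561 [0.481359   0.19892579 0.12465138] [0.43696305 0.15371452 0.11701555] [0.5299627  0.24485607 0.12996644]
419 [0.47597137 0.19073081 0.12491903] [0.43591462 0.15122996 0.11705501] [0.52708834 0.24564841 0.12967231]
```

View pics/c2.png

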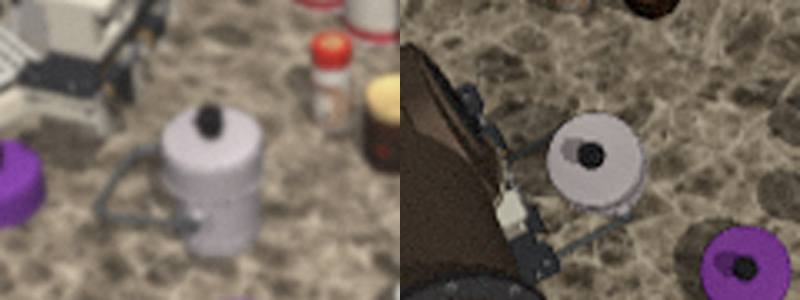

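Both views show the bail down on the left (scene px (100,205) in the crop), with the lid in place and the pot unmoved. Next I rise, turn back and measure the knob.

send_rows(
  motion="0.3 0 0 0.05 0 0 0;0.3 0 0 0.05 0 0 0;0.3 0 -0.02 0.03 0 0 10.3;0.3 0 -0.025 0.01 0 0 10.3;0.3 0 -0.025 0 0 0 10.3",
)

```text
clock: 4.92
position: [0.442, 0.2195, 0.3297]
ee_rot: [0.944, 2.995, 0.003]
force: [0.5, -0.4, -1.0]
width: 0.696
gripper_force: 0.0
```

send_rows(
  motion="0.3 0 -0.02 0 0 0 10.3;0.3 0 0 0 0 0 10.3;0.3 0 0 0 0 0 10.3;0.3 0 0 0 0 0 0;0.3 0 0 0 0 0 0",
)

```text
clock: 5.55
position: [0.4415, 0.2004, 0.3284]
ee_rot: [0.127, 3.139, 0.0]
force: [0.7, 0.2, -0.3]
width: 0.703
gripper_force: 0.0
```

```bash
cat > k.py <<'E'
from h import *
s=arm.observe(); print(s['position'],s['ee_rot'],s['clock'],s['width'])
p,d,m=cam('wrist'); Q=pts(d,m); cv2.imwrite('pics/w3.png',p)
D=np.hypot(Q[...,0]-.48,Q[...,1]-.2)
w=(D<.04)&(Q[...,2]>.132)&(Q[...,2]<.17)&(p.max(-1)<70); v,u=np.where(w); q=Q[w]
print('knob',len(q),q.mean(0).round(4),q.min(0).round(3),q.max(0).round(3)); 
t=q[q[:,2]>.15]; print('top',t.mean(0).round(4),cv2.minEnclosingCircle(t[:,:2].astype(np.float32)))
q=Q[(D<.06)&(Q[...,2]>.1)&(Q[...,2]<.13)]
print('dome',len(q),q.min(0),q.max(0),cv2.minEnclosingCircle(q[:,:2].astype(np.float32)))
E
python3 k.py
```

```text
[0.44150749 0.20037776 0.32836725] [1.26993884e-01 3.13885489e+00 2.27078348e-04] 5.55 0.7026786970375511
knob 505 [0.4802 0.2014 0.153 ] [0.471 0.19  0.137] [0.495 0.213 0.157]
top [0.4818 0.2013 0.1549] ((0.4830242991447449, 0.20152677595615387), 0.012575927190482616)
dome 4576 [0.4362724  0.15475204 0.10010128] [0.52834017 0.24834916 0.12970041] ((0.48265597224235535, 0.20162998139858246), 0.047126252204179764)
```

send_rows(
  motion="0.3 0.0205 0.001 -0.02 0 0 0;0.3 0.0205 0 -0.02 0 0 0;0.3 0 0 -0.04 0 0 0;0.3 0 0 -0.03 0 0 0;0.3 0 0 -0.019 0 0 0",
  force=25,
)

```text
clock: 6.22
position: [0.4819, 0.2015, 0.1977]
ee_rot: [-0.123, -3.138, 0.002]
force: [-0.1, -0.4, 0.8]
width: 0.699
gripper_force: 0.0
```

send_rows(
  motion="0.3 0 0 0 0 0 0;1 0 0 0 0 0 0;1 0 0 0 0 0 0;1 0 0 0 0 0 0;1 0 0 0 0 0 0",
  force=25,
)

```text
clock: 6.85
position: [0.4825, 0.2018, 0.1996]
ee_rot: [0.12, 3.139, 0.001]
force: [-0.2, -1.4, -0.2]
width: 0.317
gripper_force: 0.0
```

send_rows(
  motion="1 0 0 0 0 0 0;1 0 0 0 0 0 0;1 0 0 0.02 0 0 0;1 0 0 0.02 0 0 0;1 0 0 0 0 0 0",
  force=25,
)

```text
clock: 7.48
position: [0.483, 0.202, 0.2401]
ee_rot: [0.12, 3.137, 0.002]
force: [-0.2, 0.5, -2.1]
width: 0.273
gripper_force: 25.0
```

send_rows(
  motion="1 0 0 0.04 0 0 0;1 0 -0.02 0.04 0 0 0;1 0 -0.04 0.02 0 0 0;1 -0.002 -0.05 0 0 0 0;1 -0.003 -0.05 0 0 0 0",
)

```text
clock: 8.1
position: [0.477, 0.0404, 0.3384]
ee_rot: [-0.118, -3.139, 0.0]
force: [0.3, 0.7, -1.8]
width: 0.271
gripper_force: 25.0
```

send_rows(
  motion="1 -0.003 -0.05 0 0 0 0;1 -0.003 -0.05 0 0 0 0;1 -0.002 -0.05 0 0 0 0;1 -0.002 -0.05 0 0 0 0;1 -0.002 -0.05 0 0 0 0",
)

```text
clock: 8.72
position: [0.4649, -0.2096, 0.3382]
ee_rot: [-0.119, -3.138, -0.0]
force: [0.5, -0.4, -2.0]
width: 0.273
gripper_force: 25.0
```

send_rows(
  motion="1 -0.002 -0.05 0 0 0 0;1 -0.002 -0.04 0 0 0 0;1 0 -0.03 0 0 0 0;1 0 -0.017 0 0 0 0;1 0 0 0 0 0 0",
)

```text
clock: 9.35
position: [0.461, -0.3458, 0.3384]
ee_rot: [-0.122, -3.138, -0.0]
force: [0.6, 0.5, -1.4]
width: 0.275
gripper_force: 25.0
```

```bash
python3 - <<'E'
from h import *
s=arm.observe(); print(s['position'],s['clock'],s['gripper_force'],s['width'])
p,d,m=cam('wrist'); Q=pts(d,m); cv2.imwrite('pics/w4.png',p)
P,dd,mm=cam('scene'); Q2=pts(dd,mm); cv2.imwrite('pics/s4.png',P)
for X in(Q,Q2):
    w=(abs(X[...,0]-.466)<.09)&(abs(X[...,1]+.275)<.18)&(X[...,2]>.055)&(X[...,2]<.076)
    q=X[w]; print(len(q),q.min(0),q.max(0),cv2.minAreaRect(q[:,:2].astype(np.float32)))
w=(np.hypot(Q[...,0]-s['position'][0],Q[...,1]-s['position'][1])<.06)&(Q[...,2]>.18)&(Q[...,2]<.3); q=Q[w]; print('lid',q.min(0),q.max(0))
w=(np.hypot(Q2[...,0]-s['position'][0],Q2[...,1]-s['position'][1])<.06)&(Q2[...,2]>.18)&(Q2[...,2]<.26); q=Q2[w]; print('lid',q.min(0),q.max(0))
cv2.imwrite('pics/ws4.png',cv2.resize(np.hstack([p,P]),(800,300)))
E
```

```text
[ 0.46102459 -0.34575044  0.33838507] 9.35 24.999634532723576 0.2745635203656481
3220 [ 0.39109687 -0.4250819   0.05500327] [ 0.54241374 -0.11987262  0.07132725] ((0.4668227434158325, -0.27366113662719727), (0.3004276752471924, 0.13027867674827576), 85.7601089477539)
1308 [ 0.38931796 -0.42923288  0.05501264] [ 0.54196551 -0.12132954  0.07184182] ((0.46583291888237, -0.2750701308250427), (0.30154696106910706, 0.1330789476633072), 85.86713409423828)
lid [ 0.41488139 -0.39318754  0.22333389] [ 0.48937344 -0.29932608  0.29998816]
lid [ 0.41363898 -0.3933525   0.22108267] [ 0.4740538  -0.30182501  0.25995823]
```

View pics/ws4.png

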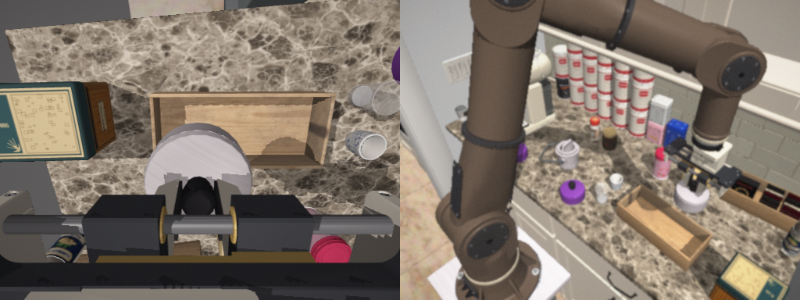

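The wrist view shows the tray below with the held lid level above its end. The teal box lies beyond the tray at the left of the wrist image. I'll check its clearance from stored data.

```bash
python3 - <<'E'
from h import *
for n in('top','scene'):
    z=np.load(n+'.npz'); m={k:z[k] for k in('fx','fy','cx','cy','view')}; X=pts(z['d'],m)
    w=(X[...,0]>.3)&(X[...,0]<.62)&(X[...,1]<-.435)&(X[...,1]>-.62)&(X[...,2]>.02)&(X[...,2]<.4); q=X[w]
    if len(q): print(n,q.min(0),np.percentile(q[:,1],99),q.max(0))
E
```

```text
top [ 0.35894303 -0.61980344  0.02065526] -0.506946298472922 [ 0.47887115 -0.50542243  0.12542272]
scene [ 0.36006393 -0.6199778   0.0206342 ] -0.5098442203976783 [ 0.4791749  -0.50728021  0.12303828]
```

Box begins at y = -0.507, well clear. I lower the lid (dz -0.2145 in total), shifting 8 mm inward.

send_rows(
  motion="1 0.001 0.004 -0.05 0 0 0;1 0 0.004 -0.05 0 0 0;1 0 0 -0.04 0 0 0;1 0 0 -0.03 0 0 0;1 0 0 -0.02 0 0 0",
)

```text
clock: 10.07
position: [0.4627, -0.335, 0.1478]
ee_rot: [-0.116, -3.138, -0.003]
force: [-0.6, 0.1, -0.2]
width: 0.273
gripper_force: 25.0
```

send_rows(
  motion="1 0 0 -0.01 0 0 0;1 0 0 -0.006 0 0 0;1 0 0 -0.004 0 0 0;1 0 0 -0.002 0 0 0;1 0 0 0 0 0 0",
)

```text
clock: 10.7
position: [0.4625, -0.3374, 0.1275]
ee_rot: [0.12, 3.139, -0.0]
force: [0.9, 1.6, -1.4]
width: 0.271
gripper_force: 25.0
```

Expected contact is at TCP z ≈ 0.1236.

send_rows(
  motion="1 0 0 -0.002 0 0 0;1 0 0 -0.001 0 0 0;1 0 0 -0.001 0 0 0;1 0 0 0 0 0 0",
)

```text
clock: 11.2
position: [0.4624, -0.3373, 0.1235]
ee_rot: [0.12, 3.139, 0.0]
force: [-1.0, 1.4, 3.4]
width: 0.269
gripper_force: 25.0
```

The z force of +3.4 N means the lid is seated, so I release it.

send_rows(
  motion="0.35 0 0 0 0 0 0;0.35 0 0 0 0 0 0;0.35 0 0 0 0 0 0;0.35 0 0 0.02 0 0 0;0.35 0 0 0.04 0 0 0",
)

```text
clock: 11.82
position: [0.4617, -0.3366, 0.1826]
ee_rot: [-0.119, -3.136, -0.002]
force: [-0.4, -1.1, 0.2]
width: 0.647
gripper_force: 0.0
```

send_rows(
  motion="0.35 0 0.03 0.05 0 0 0;0.35 0 0.05 0.05 0 0 0;0.35 0 0.05 0.05 0 0 0;0.35 0 0.05 0 0 0 0;0.35 0 0.05 0 0 0 0",
)

```text
clock: 12.45
position: [0.4624, -0.1174, 0.3223]
ee_rot: [0.12, 3.137, 0.001]
force: [1.1, -0.1, -0.1]
width: 0.648
gripper_force: 0.0
```

send_rows(
  motion="0.35 0 0.05 0 0 0 0;0.35 0 0.05 0 0 0 0;0.35 -0.005 0.05 0 0 0 0;0.35 -0.005 0.05 0 0 0 0;0.35 -0.005 0.05 0 0 0 0",
)

```text
clock: 13.08
position: [0.447, 0.1326, 0.3218]
ee_rot: [0.12, 3.139, 0.001]
force: [0.7, 1.0, -0.7]
width: 0.651
gripper_force: 0.0
```

send_rows(
  motion="0.35 -0.005 0.045 0 0 0 0;0.35 0 0.025 0 0 0 0;0.35 0 0 0 0 0 0;0.35 0 0 0 0 0 0",
)

```text
clock: 13.58
position: [0.4425, 0.2001, 0.3215]
ee_rot: [-0.121, -3.139, 0.001]
force: [0.4, -0.4, -0.3]
width: 0.651
gripper_force: 0.0
```

```bash
python3 - <<'E'
from h import *
s=arm.observe(); print(s['position'],s['ee_rot'],s['clock'],s['width'])
P,dd,mm=cam('top'); X=pts(dd,mm); cv2.imwrite('pics/t5.png',P)
P2,dd,mm=cam('scene'); X2=pts(dd,mm)
for Y in(X,X2):
    w=(abs(Y[...,0]-.4665)<.055)&(abs(Y[...,1]+.2745)<.13)&(Y[...,2]>.025)&(Y[...,2]<.1); q=Y[w]; print('lid in tray',q.min(0),q.max(0)); w&=Y[...,2]>.072; print(Y[w].mean(0))
p,d,m=cam('wrist'); Q=pts(d,m); cv2.imwrite('pics/w5.png',p)
D=np.hypot(Q[...,0]-.4825,Q[...,1]-.2015)
for lo,hi,r in((.080,.0905,.06),(.091,.098,.05),(.112,.122,.05)):
    w=(D<r)&(Q[...,2]>lo)&(Q[...,2]<hi); q=Q[w]
    if len(q)>5: print(lo,hi,len(q),q.mean(0).round(4),q.min(0).round(3),q.max(0).round(3),cv2.minAreaRect(q[:,:2].astype(np.float32)),cv2.minEnclosingCircle(q[:,:2].astype(np.float32)))
cv2.imwrite('pics/ws5.png',cv2.resize(np.hstack([p,P2]),(800,300)))
E
```

```text
[0.4424992  0.20011356 0.32153789] [-1.21000927e-01 -3.13917482e+00  9.05412704e-04] 13.575 0.6506855263056919
lid in tray [ 0.41151444 -0.40417183  0.02568833] [ 0.52136605 -0.14632252  0.08185161]
[ 0.46250956 -0.33618534  0.07754396]
lid in tray [ 0.4115598  -0.40446528  0.02552302] [ 0.52148284 -0.14489673  0.08131472]
[ 0.46180556 -0.33980713  0.07756167]
0.08 0.0905 1154 [0.4732 0.2019 0.0847] [0.435 0.153 0.08 ] [0.533 0.25  0.09 ] ((0.48411375284194946, 0.20146624743938446), (0.09753704816102982, 0.09686779975891113), 86.85311126708984) ((0.483947217464447, 0.20168064534664154), 0.049178410321474075)
0.091 0.098 1606 [0.4819 0.2015 0.0944] [0.442 0.16  0.091] [0.526 0.243 0.098] ((0.48362216353416443, 0.20142647624015808), (0.08289527893066406, 0.08339487761259079), 61.52686309814453) ((0.4839056432247162, 0.20155762135982513), 0.042237699031829834)
0.112 0.122 386 [0.4813 0.2013 0.118 ] [0.456 0.193 0.112] [0.511 0.21  0.12 ] ((0.4837494492530823, 0.20141811668872833), (0.05558557063341141, 0.010134659707546234), 9.090617179870605) ((0.48377829790115356, 0.20123779773712158), 0.027898266911506653)
```

View pics/ws5.png

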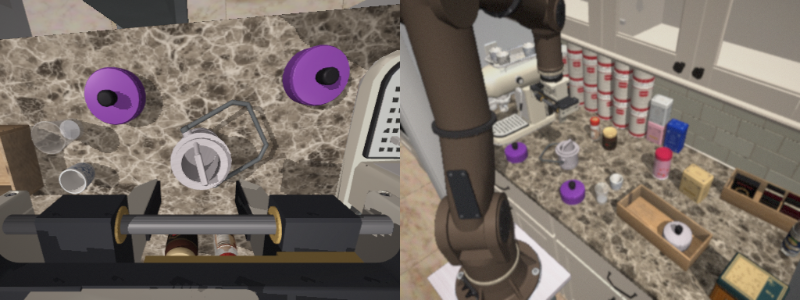

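The lid sits in the tray, knob up, top at about 0.079. The basket handle is visible in the pot mouth at wrist px (200,165): centre (0.4837, 0.2014), top 0.118, angle 9°. I turn +13.5° and grip it.

send_rows(
  motion="0.45 0.0206 0.001 -0.02 0 0 6.7;0.45 0.0206 0 -0.03 0 0 6.8;0.45 0 0 -0.05 0 0 0;0.45 0 0 -0.035 0 0 0;0.45 0 0 -0.0195 0 0 0",
  force=40,
)

```text
clock: 14.35
position: [0.4831, 0.2008, 0.1654]
ee_rot: [0.248, -3.13, 0.002]
force: [-0.0, 0.6, -0.1]
width: 0.553
gripper_force: 0.0
```

send_rows(
  motion="0.45 0 0 0 0 0 0;1 0 0 0 0 0 0;1 0 0 0 0 0 0;1 0 0 0 0 0 0;1 0 0 0 0 0 0",
)

```text
clock: 14.98
position: [0.4837, 0.2022, 0.1675]
ee_rot: [-0.25, 3.131, 0.001]
force: [-0.3, 0.7, 0.0]
width: 0.167
gripper_force: 0.0
```

send_rows(
  motion="1 0 0 0 0 0 0;1 0 0 0 0 0 0;1 0 0 0 0 0 0;1 0 0 0 0 0 0",
)

```text
clock: 15.48
position: [0.4837, 0.2021, 0.1673]
ee_rot: [-0.25, 3.131, 0.0]
force: [-0.7, -1.0, 5.7]
width: 0.103
gripper_force: 40.0
```

send_rows(
  motion="1 0 0 0.01 0 0 0;1 0 0 0.01 0 0 0;1 0 0 0.015 0 0 0;1 0 0 0.015 0 0 0;1 0 0 0 0 0 0",
)

```text
clock: 16.1
position: [0.4843, 0.2025, 0.2187]
ee_rot: [-0.25, 3.129, 0.002]
force: [-0.5, -0.7, -2.9]
width: 0.102
gripper_force: 40.0
```

send_rows(
  motion="1 0 0 0.02 0 0 0;1 0 0 0.025 0 0 0;1 0 0 0.03 0 0 0;1 0 0 0.03 0 0 0;1 0 0 0 0 0 0",
)

```text
clock: 16.73
position: [0.4844, 0.2024, 0.3238]
ee_rot: [-0.25, 3.128, 0.003]
force: [0.1, 1.4, -3.4]
width: 0.106
gripper_force: 40.0
```

```bash
python3 - <<'E'
from h import *
s=arm.observe(); print(s['position'],s['clock'],s['force'],s['gripper_force'])
P,dd,mm=cam('scene'); X=pts(dd,mm); cv2.imwrite('pics/s6.png',cv2.resize(P[90:282,120:376],(640,480)))
w=(np.hypot(X[...,0]-.484,X[...,1]-.202)<.05)&(X[...,2]>.13)&(X[...,2]<.26); q=X[w]; print('basket',len(q),q.min(0),q.max(0))
for z in (.19,.21,.23,.25):
    k=q[abs(q[:,2]-z)<.006]
    if len(k): print(z,k.min(0),k.max(0))
w=(np.hypot(X[...,0]-.484,X[...,1]-.202)<.06)&(X[...,2]>.08)&(X[...,2]<.1); q=X[w]; print('pot rim',len(q),q.min(0),q.max(0))
E
```

```text
[0.4844327  0.20244258 0.32381794] 16.725 [ 0.12570322  1.39264143 -3.40797417] 39.99958097934723
basket 688 [0.44256595 0.15669873 0.17553091] [0.52584842 0.24515788 0.25963102]
0.19 [0.44983762 0.1637782  0.1841195 ] [0.50325642 0.22163477 0.19579181]
0.21 [0.44988855 0.1653637  0.20405793] [0.51484256 0.23238843 0.21594741]
0.23 [0.45017325 0.16537023 0.22400083] [0.51744144 0.23417934 0.23597423]
0.25 [0.44256595 0.15669873 0.2442652 ] [0.52584842 0.24515788 0.25550048]
pot rim 277 [0.43462814 0.14993612 0.08010809] [0.53427248 0.25195153 0.0931345 ]
```

View pics/s6.png

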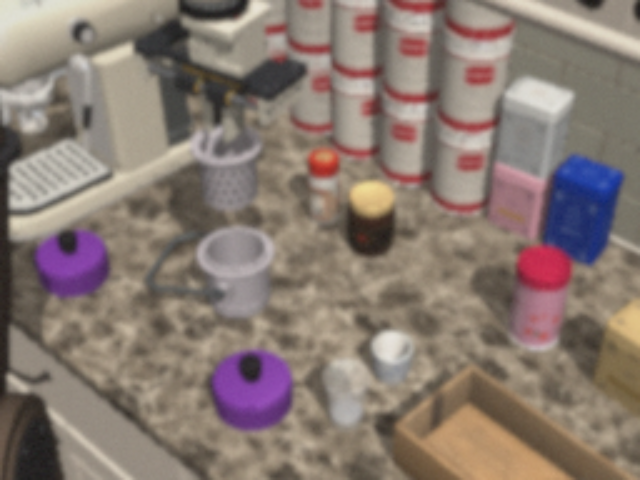

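The basket hangs level and clear of the pot (crop px (228,170)), and the pot is standing in place with its bail down. Moving to the tray target (0.4727, -0.2047).

send_rows(
  motion="1 -0.001 -0.02 0 0 0 0;1 -0.001 -0.035 0 0 0 0;1 -0.0015 -0.05 0 0 0 0;1 -0.0015 -0.05 0 0 0 0;1 -0.0015 -0.05 0 0 0 0",
)

```text
clock: 17.4
position: [0.4758, -0.0057, 0.321]
ee_rot: [0.249, -3.13, 0.001]
force: [0.8, -0.2, -2.5]
width: 0.103
gripper_force: 40.0
```

send_rows(
  motion="1 -0.0015 -0.05 0 0 0 0;1 -0.0015 -0.05 0 0 0 0;1 -0.001 -0.045 0 0 0 0;1 -0.001 -0.035 0 0 0 0;1 0 -0.022 0 0 0 0",
)

```text
clock: 18.02
position: [0.4701, -0.2077, 0.3209]
ee_rot: [0.245, -3.13, 0.0]
force: [-0.1, 0.1, -2.5]
width: 0.103
gripper_force: 40.0
```

send_rows(
  motion="1 0 0 0 0 0 0;1 0 0 -0.03 0 0 0;1 0 0 -0.04 0 0 0;1 0 0 -0.03 0 0 0;1 0 0 0 0 0 0",
)

```text
clock: 18.65
position: [0.4701, -0.2038, 0.2199]
ee_rot: [0.25, -3.126, -0.003]
force: [0.1, -0.2, -1.4]
width: 0.106
gripper_force: 40.0
```

send_rows(
  motion="1 0.0025 -0.001 0 0 0 0;1 0 0 -0.02 0 0 0;1 0 0 -0.02 0 0 0;1 0 0 -0.014 0 0 0;1 0 0 0 0 0 0",
)

```text
clock: 19.27
position: [0.4746, -0.2058, 0.1681]
ee_rot: [0.25, -3.131, -0.0]
force: [-0.8, 0.0, -0.9]
width: 0.101
gripper_force: 40.0
```

send_rows(
  motion="1 0 0 -0.004 0 0 0;1 0 0 -0.002 0 0 0;1 0 0 -0.002 0 0 0;1 0 0 -0.001 0 0 0;1 0 0 0 0 0 0",
)

```text
clock: 19.9
position: [0.4746, -0.2059, 0.1591]
ee_rot: [0.25, -3.132, -0.0]
force: [0.4, -0.3, -2.6]
width: 0.104
gripper_force: 40.0
```

send_rows(
  motion="1 0 0 -0.002 0 0 0;1 0 0 -0.001 0 0 0;1 0 0 -0.0007 0 0 0;1 0 0 0 0 0 0",
)

```text
clock: 20.4
position: [0.4746, -0.2059, 0.1554]
ee_rot: [-0.25, 3.132, 0.0]
force: [-0.5, 0.5, -2.7]
width: 0.102
gripper_force: 40.0
```

Still hanging, so I edge down.

send_rows(
  motion="1 0 0 -0.0007 0 0 0;1 0 0 -0.0007 0 0 0;1 0 0 0 0 0 0;1 0 0 0 0 0 0",
)

```text
clock: 20.9
position: [0.4747, -0.2061, 0.1553]
ee_rot: [-0.25, 3.13, 0.001]
force: [-5.1, 2.1, 17.2]
width: 0.101
gripper_force: 40.0
```

Firm contact on the floor. I release slowly and retreat.

send_rows(
  motion="1 0 0 0.0007 0 0 0;0.5 0 0 0 0 0 0;0.5 0 0 0 0 0 0;0.5 0 0 0 0 0 0;0.5 0 0 0.02 0 0 0",
  force=10,
)

```text
clock: 21.52
position: [0.4738, -0.2056, 0.1738]
ee_rot: [0.25, -3.129, -0.001]
force: [0.1, -0.7, -0.0]
width: 0.477
gripper_force: 0.0
```

send_rows(
  motion="0.5 0 0 0.04 0 0 0;0.5 0 0 0.05 0 0 0;0.5 -0.04 0 0.05 0 0 0;0.5 -0.04 0.05 0.02 0 0 0;0.5 0 0 0 0 0 0",
)

```text
clock: 22.15
position: [0.3968, -0.1572, 0.3336]
ee_rot: [-0.255, 3.128, 0.004]
force: [0.9, -0.5, -0.6]
width: 0.502
gripper_force: 0.0
```

```bash
python3 - <<'E'
from h import *
s=arm.observe(); print(s['position'],s['clock'],s['gripper_force'])
for n in('top','scene'):
    P,dd,mm=cam(n); X=pts(dd,mm); cv2.imwrite(f'pics/{n}7.png',P)
    def box(x,y,r,lo,hi):
        w=(np.hypot(X[...,0]-x,X[...,1]-y)<r)&(X[...,2]>lo)&(X[...,2]<hi); q=X[w]; return (len(q),q.mean(0).round(3),q.min(0).round(3),q.max(0).round(3)) if len(q) else 0
    print(n,'handle',box(.474,-.206,.04,.095,.12)); print('flange',box(.474,-.206,.05,.073,.09)); print('knob',box(.4625,-.337,.03,.065,.1)); print('pot',box(.484,.2015,.055,.08,.1)); print('bail',box(.44,.30,.06,.02,.1))
    w=(abs(X[...,0]-.4665)<.09)&(abs(X[...,1]+.275)<.18)&(X[...,2]>.055)&(X[...,2]<.071); print(cv2.minAreaRect(X[w][:,:2].astype(np.float32)))
cv2.imwrite('pics/f.png',cv2.resize(np.hstack([cv2.imread('pics/top7.png'),cv2.imread('pics/scene7.png')]),(800,300)))
E
```

```text
[ 0.39678316 -0.15723759  0.33360244] 22.15 0.0
top handle (8, array([ 0.497, -0.201,  0.101]), array([ 0.492, -0.205,  0.096]), array([ 0.501, -0.199,  0.108]))
flange (72, array([ 0.495, -0.187,  0.081]), array([ 0.438, -0.216,  0.074]), array([ 0.515, -0.167,  0.09 ]))
knob 0
pot (286, array([0.483, 0.2  , 0.085]), array([0.435, 0.154, 0.08 ]), array([0.53 , 0.248, 0.095]))
bail (93, array([0.441, 0.297, 0.042]), array([0.396, 0.257, 0.036]), array([0.498, 0.319, 0.052]))
((0.4746565520763397, -0.17168685793876648), (0.09429985284805298, 0.1291866898536682), 84.60814666748047)
scene handle (82, array([ 0.47 , -0.209,  0.104]), array([ 0.443, -0.216,  0.095]), array([ 0.498, -0.2  ,  0.109]))
flange (340, array([ 0.472, -0.208,  0.081]), array([ 0.431, -0.248,  0.073]), array([ 0.516, -0.165,  0.09 ]))
knob (92, array([ 0.46 , -0.34 ,  0.076]), array([ 0.449, -0.351,  0.066]), array([ 0.477, -0.327,  0.082]))
pot (276, array([0.48 , 0.196, 0.085]), array([0.434, 0.151, 0.08 ]), array([0.533, 0.249, 0.095]))
bail (79, array([0.446, 0.296, 0.043]), array([0.395, 0.26 , 0.037]), array([0.498, 0.317, 0.049]))
((0.4666433036327362, -0.2753700613975525), (0.30144041776657104, 0.1342126429080963), 85.25704193115234)
```

View pics/f.png

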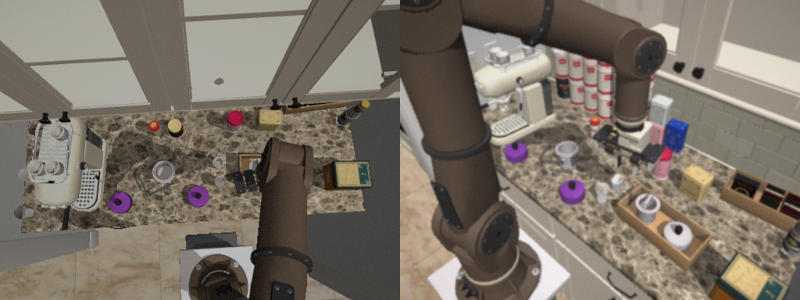

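The final view shows the basket and lid standing in the tray (handle top 0.107, flange 0.082, lid knob top 0.08, all as expected). The bail is down, the pot is unmoved and the arm is clear.

```bash
python3 -c "
from cell import arm
print(arm.sign_off())"
```

```text
the job is handed in; nothing more can be done
None
```

The job is handed in at about 22 s of the 72 s allowed: the bail is swung down, the lid and basket are standing flat and released in the tray, and the pot is where it started; the sign-off call returned no verdict.

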